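Empty the stopper beaker and hold it over the light plate

TASK

Pick up the small beaker, tip the three used stoppers out of it into the steel discard tray, then turn the beaker upright again and hold it steady and level in the air over the middle of the light plate, about 10 cm above it, so that it can be checked for residue. Finish while still holding it there: do not put it down or let go, all three stoppers must be lying in the tray, and the bottle, the jar and the tube rack are to be left alone.

Things in the scene. Friction and masses are not known exactly. Their poses are not given: they have to be found in the camera images.
- beaker_mid (a point): centre of the loose off-white plastic beaker, half-way up (33 mm above its underside). It is an open round tapered cup without handle or lip, 66 mm tall, 48 mm across outside at the foot and 68 mm at the rim (58 mm across at this point), walls 3 mm, floor 4 mm, 50 to 100 g empty; it stands upright on the bench at the start. z axis: along the beaker towards its mouth
- stopper0_mid (a point): centre of one of the three equal loose dark grey hard smooth plastic stoppers, a stubby mushroom-like plug 17 mm across and 16 mm tall, 12 g; at the start it stands on the floor inside the beaker; it is sure to slide out when the beaker is tipped past level, mouth downwards, some 110 degrees from upright. z axis: along the plug towards its wide head
- stopper1_mid (a point): centre of one of the three equal loose dark grey hard smooth plastic stoppers, a stubby mushroom-like plug 17 mm across and 16 mm tall, 12 g; at the start it stands on the floor inside the beaker; it is sure to slide out when the beaker is tipped past level, mouth downwards, some 110 degrees from upright. z axis: along the plug towards its wide head
- stopper2_mid (a point): centre of one of the three equal loose dark grey hard smooth plastic stoppers, a stubby mushroom-like plug 17 mm across and 16 mm tall, 12 g; at the start it stands on the floor inside the beaker; it is sure to slide out when the beaker is tipped past level, mouth downwards, some 110 degrees from upright. z axis: along the plug towards its wide head
- tray: fixed open stainless steel discard tray, 160 mm (its x) by 130 mm (its y) outside and 50 mm deep, walls and floor 4 mm, with 10 mm flanges along the rim at both x ends; origin at the centre of its underside on the bench, z up. The tray, the light plate and the beaker stand side by side, in any order
- light_plate: fixed flat light plate, a square grey frame 120 x 120 mm, 14 mm thick, with a white diffuser on top; origin at the centre of its underside on the bench, z up
- bottle_mid (a point): bystander: loose white bottle, 56 mm in diameter, 130 mm tall; the point is its centre, half-way up; z up
- jar_mid (a point): bystander: loose amber jar with black lid, 60 mm in diameter, 75 mm tall; the point is its centre, half-way up; z up
- rack_mid (a point): bystander: loose cream tube rack, a block 100 mm (its x) by 60 mm (its y), 50 mm tall; the point is its centre, half-way up; z up
Things that resemble listed ones, but are neither listed nor needed, are in the scene too. Of the things that look like the light_plate, the smallest one is meant.

How it is judged:
By the outcome, as a careful person would: the job done as asked, in the order asked, and still so for the second after the job is handed in, while the arm keeps its last pose, push and grip.
It also fails if it takes over 54 s, if anything falls off the work surface, if the arm or the gripper's body presses on something with over 40 N, if the wrist force passes 120 N, or if a joint passes its speed limit or range.

ROBOT

A 6-joint arm with a two-finger parallel gripper is mounted at the origin on the work surface. World frame = base frame: x ahead of the robot, y to its left, z up, the work surface at z = 0. Lengths are in m, angles in rad, forces in N, time in s.
With the tool pointing down it reaches from about 0.3 to 0.875 m from the base axis. Payload 6.4 kg.
Tool frame: the origin (TCP) lies between the finger pads; the fingertips stand 14 mm ahead of it and the grasp point (between the pads) lies 5 mm behind it; z points along the fingers, y is the line along which they close (so a half turn about z gives the same grasp; the last joint's range is limited). The gripper opens to 85 mm and grips with 20 to 120 N. Pads are 22 mm wide; open, the fingers measure 114 mm over their backs; the gripper's body (76 mm by 85 mm) begins 54 mm behind the grasp point. The pads swing forward as they close: fully open they stand 13 mm farther back than shut.
Start: joints at [-1.341, 0.181, 1.607, -0, 1.354, -0.206], TCP at [0.243, -0.521, 0.245] pointing down, gripper open.
Joint ranges: [-2.99, 2.99], [-0.89, 2.07], [0.3, 2.58], [-1.14, 4.28], [0, 2.63], [-3.12, 3.12]. Speed limits (rad/s): [2.57, 2.57, 3.01, 3.14, 3.14, 3.14].

INTERFACE

Orientations are given as a unit quaternion [w, x, y, z].
In Python, from station import r gives the robot as it stands.
- The arm moves only by the tool servo_tool, never from a script. Its argument "rows" is a list of rows, each an object with "jaw": the opening, from 0 (shut) to 1 (fully open); "delta_pos": the shift along the tool's x, y, z in cm, a list of three; "turn": the turn, a rotation vector about the tool's x, y, z in rad, a list of three. A call has 1 to 5 rows; each row shifts and turns the commanded pose from where the row before left it, along the tool's axes as they then stand; what a row does not reach is not made up. A row lasts 1/10 s, in which the tool goes at most 50 mm and 8.59 degrees, less where a joint would pass 70% of its speed; a pose out of reach is approached as far as the arm can. A call is refused whole if a number of a shift passes 5 or a number of a turn 0.15, either way. A call with a gripper value outside its range is refused whole. The fingers move at their own pace and stop on an object; "grip_force" is the grip in N (left out, the last holds). Time passes only in rows, so rows that do not move let the fingers close. It gives the time, the measured TCP pose, the force and the opening at its end, in the units of the state.
- r.get_obs(): the state, without advancing time (a new reading comes with each control period).
- r.capture(name): name is "side" or "top" or "wrist"; returns (picture, depth): 400x640x3 uint8, red, green, blue; 400x640 float32, m along the optical axis (not along the pixel's ray), 0 where there is no reading.
- r.camera_info(name): a dict with "mtx" (3x3 intrinsics, pixels), "T" (4x4, takes a point from camera to world coordinates). Camera axes: x right, y up, looking along -z (the intrinsics and any distortion apply to the point x, -y, -z); pixel columns grow to the right and rows downward; lengths in m; the calibration is good to about 2 mm. A picture is of the moment at which its call begins: read the wrist's pose just before it. camera_info takes no time and is no camera call; for the wrist camera it gives the pose at the moment of the call.
- r.sign_off(): hands the job in, once; it reports no verdict.
Trained networks look in the newest picture that a camera, given by its name, has taken for a name from the list of things; names that differ only in an ending like _2 or _b are one class to them, and where a whole thing is asked for, a point or a joint stands for the part that bears it (a point fixed in the world has none). Each returns a list of dicts, best first, with "score" (0 to 1); they miss things now and then, are a little off and sometimes report something else, mostly with a low value. They report only what shows in the picture. A call takes as long as a camera call. They do not tell look-alikes from the thing itself.
- r.trace(camera, label): "region" (400x640 bool, what is visible of it) and "centre" ([column, row] in pixels, amid what is visible of it).
The state is a dict: "t": time; "joint_pos": joint angles; "qd": joint speeds; "joint_torque": joint torques, N m; "tcp_pos": TCP position; "eef_rot": TCP orientation; "ft_force": force on the tool from outside, world axes, zero at the start; "moment": the same for the moment, N m; "width": finger opening in m.
Only numpy, scipy, OpenCV 4.12 (cv2) and the standard library are available. Lean on these libraries where they do the work, as an engineer would, in place of code of your own. Each camera call takes 0.05 s, during which the arm holds its last target. There are 200 camera calls.

## Working session

There is one attempt and no reset: what is moved stays moved. The work goes in short steps, Python scripts to look and compute and a tool call to move; the robot and the scene stay as the last step left them, time stands still between calls to the robot, and variables do not carry over. Pictures are saved under pics/ and viewed, on a budget of 10 in all, crops included, one or two more only if the job needs it, and the job is handed in when it is done.

Besides the shell and the picture viewer there is one more tool, called after ">>>" by a JSON object that holds its "fn" and its "kwargs", one argument or row to a line. servo_tool: Moves the arm, as the interface text tells. Its arguments: {"type":"object","properties":{"rows":{"type":"array","items":{"type":"object","properties":{"jaw":{"type":"number"},"delta_pos":{"type":"array","items":{"type":"number"}},"turn":{"type":"array","items":{"type":"number"}}}}},"grip_force":{"type":"number"}},"required":["rows"]}

```bash
mkdir -p pics; ls; cat > h.py <<'E'
import numpy as np, cv2
from station import r
def cloud(name):
    i=r.camera_info(name); p,d=r.capture(name)
    K=i["mtx"]; T=np.array(i["T"])
    v,u=np.mgrid[:400,:640]
    P=np.stack([(u-K[0][2])/K[0][0]*d,-(v-K[1][2])/K[1][1]*d,-d],-1)
    W=P@T[:3,:3].T+T[:3,3]; W[d==0]=np.nan
    return p,d,W
E
python3 - <<'E'
from h import *
o=r.get_obs();print({k:np.round(v,3) for k,v in o.items()})
for n in("side","top"):
    p,d,W=cloud(n);i=r.camera_info(n);print(n,np.round(i["T"],2).tolist(),[k for k in i])
    cv2.imwrite(f"pics/{n}0.png",p[...,::-1]);np.save(n+".npy",W)
    for l in("beaker_mid","tray","light_plate","stopper0_mid","bottle_mid","jar_mid","rack_mid"):
        for x in r.trace(n,l):
            m=x["region"];q=W[m];print(n,l,round(x["score"],2),np.round(x["centre"]),m.sum(),np.round(np.nanmedian(q,0),3),np.round(np.nanpercentile(q,2,axis=0),3),np.round(np.nanpercentile(q,98,axis=0),3))
E
```

```text
pics
{'t': np.float64(0.0), 'joint_pos': array([-1.341,  0.182,  1.608, -0.   ,  1.354, -0.206]), 'qd': array([ 0.   , -0.   ,  0.   , -0.   , -0.001, -0.001]), 'joint_torque': array([-0.0000e+00, -4.4487e+01, -3.5134e+01, -0.0000e+00,  9.0000e-03,
        0.0000e+00]), 'tcp_pos': array([ 0.243, -0.521,  0.244]), 'eef_rot': array([-0.001,  0.976,  0.216, -0.   ]), 'ft_force': array([ 0.227,  0.077, -0.647]), 'moment': array([0.002, 0.047, 0.079]), 'width': np.float64(0.085)}
side [[-0.95, 0.21, -0.23, 0.23], [-0.31, -0.64, 0.7, 0.9], [0.0, 0.74, 0.67, 0.9], [0.0, 0.0, 0.0, 1.0]] ['mtx', 'T']
side beaker_mid 0.55 [364. 148.] 424 [ 0.456 -0.269  0.049] [ 0.428 -0.316  0.009] [ 0.485 -0.251  0.07 ]
side tray 0.6 [348. 207.] 2812 [ 0.446 -0.039  0.019] [ 0.356 -0.097  0.002] [0.531 0.048 0.054]
side light_plate 0.91 [285. 277.] 1989 [0.523 0.258 0.016] [0.466 0.194 0.007] [0.582 0.31  0.02 ]
side light_plate 0.88 [377. 304.] 4256 [0.294 0.269 0.021] [0.219 0.179 0.005] [0.373 0.336 0.025]
side light_plate 0.74 [192. 310.] 4429 [0.697 0.415 0.021] [0.623 0.328 0.008] [0.781 0.485 0.024]
s
[... 712 characters left out ...]
4  0.052]
top tray 0.2 [400. 134.] 599 [ 0.694 -0.19   0.071] [ 0.672 -0.222 -0.002] [ 0.748 -0.167  0.078]
top light_plate 0.89 [182. 140.] 3438 [0.698 0.4   0.019] [0.623 0.322 0.006] [0.778 0.479 0.023]
top light_plate 0.79 [236. 287.] 4108 [0.293 0.254 0.019] [0.218 0.175 0.002] [0.373 0.332 0.023]
top light_plate 0.77 [237. 201.] 1991 [0.523 0.248 0.014] [0.467 0.189 0.009] [0.582 0.306 0.018]
top bottle_mid 0.91 [271. 134.] 500 [0.677 0.144 0.087] [0.663 0.122 0.006] [0.7   0.17  0.131]
top jar_mid 0.82 [401. 132.] 579 [ 0.693 -0.19   0.072] [ 0.672 -0.221  0.   ] [ 0.727 -0.167  0.078]
top rack_mid 0.57 [335. 123.] 1018 [ 0.732 -0.007  0.049] [ 0.704 -0.057  0.001] [0.771 0.042 0.053]
```

View pics/top0.png

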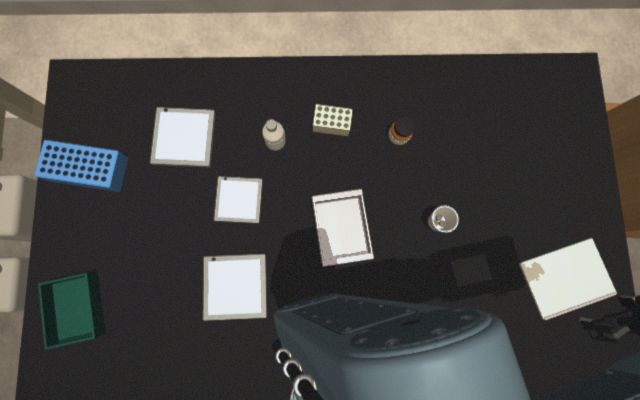

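View pics/side0.png

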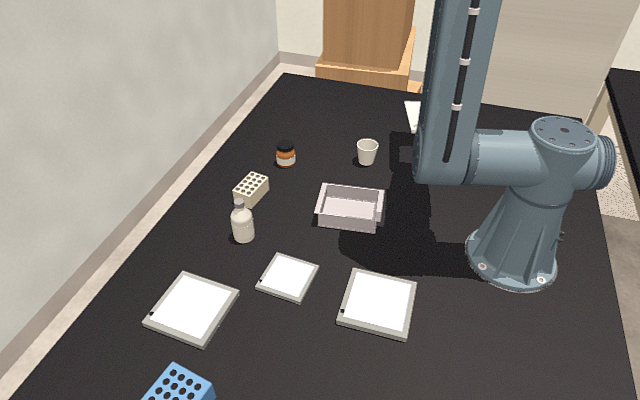

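The top view shows the beaker at (444,219), the tray at (342,228), and three plates at (182,137), (235,287) and (239,200). The plate at (239,200) measures about 116 mm, against about 155 mm for the other two. It is the smallest, so it is the one meant.
Next I'll fit the beaker rim, confirm with a crop, and start moving.

```bash
python3 - <<'E'
from h import *
from scipy.optimize import least_squares
for n in("side","top"):
    W=np.load(n+".npy")
    m=(W[...,0]>.40)&(W[...,0]<.52)&(W[...,1]>-.34)&(W[...,1]<-.22)&(W[...,2]>.058)&(W[...,2]<.075)
    q=W[m]; f=least_squares(lambda c:np.hypot(q[:,0]-c[0],q[:,1]-c[1])-.0325,[.457,-.286],loss="soft_l1",f_scale=.002)
    print(n,m.sum(),f.x,np.median(q[:,2]))
    for nm,b in(("tray",(.3,.6,-.13,.08,.04,.06)),("plate",(.44,.61,.16,.33,.008,.02))):
        m=np.all([(W[...,k]>b[2*k])&(W[...,k]<b[2*k+1]) for k in range(3)],0);q=W[m]
        rr=cv2.minAreaRect((q[:,:2]*1000).astype(np.float32));print(nm,rr,np.median(q[:,2]))
p=cv2.imread("pics/top0.png");s=cv2.resize(p[110:310,150:470],(800,500),interpolation=cv2.INTER_CUBIC);cv2.imwrite("pics/crop0.png",s)
E
```

```text
side 142 [ 0.45586839 -0.28298616] 0.06550542606109894
tray ((442.5162353515625, -24.353424072265625), (180.3808135986328, 137.22142028808594), 7.439793109893799) 0.050671086388050623
plate ((525.169921875, 249.27926635742188), (123.54235076904297, 121.29767608642578), 86.34840393066406) 0.016134549218696614
top 145 [ 0.45563732 -0.28504189] 0.06521033955795197
tray ((442.3044738769531, -25.932388305664062), (180.43798828125, 130.19056701660156), 7.414684772491455) 0.049551385571311446
plate ((525.6907958984375, 248.06112670898438), (120.71385192871094, 120.61186218261719), 85.85502624511719) 0.013957858423149339
```

View pics/crop0.png

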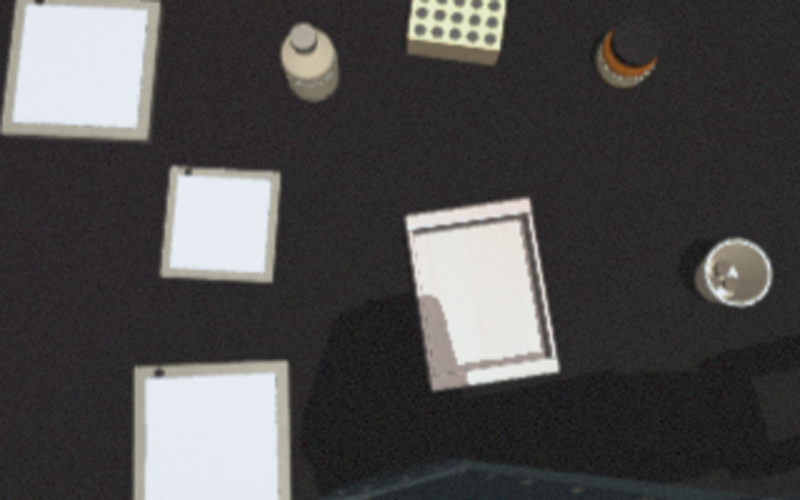

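>>> {"fn": "servo_tool", "kwargs": {
  "rows": [
    {"delta_pos":[3,-1,0],"turn":[0.1,0,0],"jaw":1},
    {"delta_pos":[3,-1,0],"turn":[0.1,0,0],"jaw":1},
    {"delta_pos":[3,-1,0],"turn":[0.1,0,0],"jaw":1}
  ]
}}

```text
t: 1.1
tcp_pos: [0.3123, -0.4558, 0.2489]
eef_rot: [-0.147, 0.965, 0.213, -0.033]
ft_force: [-0.3, -0.6, -0.7]
width: 0.0855
```

```bash
python3 - <<'E'
from h import *
o=r.get_obs();print({k:np.round(v,4).tolist() for k,v in o.items()})
E
```

```text
{'t': 1.1, 'joint_pos': [-1.1776, 0.3365, 1.4365, -0.0131, 1.6712, -0.041], 'qd': [0.5102, 0.5582, -0.5892, 0.0644, 1.0408, 0.4849], 'joint_torque': [-1.809, -54.1478, -31.3968, -0.2203, 0.1396, -0.6105], 'tcp_pos': [0.3123, -0.4558, 0.2489], 'eef_rot': [-0.1473, 0.9653, 0.2133, -0.0328], 'ft_force': [-0.2606, -0.5608, -0.7251], 'moment': [-0.1476, -0.0631, -0.005], 'width': 0.0855}
```

>>> {"fn": "servo_tool", "kwargs": {
  "rows": [
    {"delta_pos":[3,-1,0],"turn":[0,0.1,0.1],"jaw":1},
    {"delta_pos":[3,-1,0],"turn":[0,0.1,0.1],"jaw":1},
    {"delta_pos":[2,-1,0],"turn":[0,0.1,0.1],"jaw":1}
  ]
}}

```text
t: 1.4
tcp_pos: [0.3795, -0.4029, 0.2618]
eef_rot: [-0.171, 0.98, 0.042, 0.092]
ft_force: [-0.4, 0.4, 0.4]
width: 0.0851
```

```bash
python3 - <<'E'
from h import *
o=r.get_obs();print({k:np.round(v,4).tolist() for k,v in o.items()})
E
```

```text
{'t': 1.4, 'joint_pos': [-1.1916, 0.251, 1.5363, 0.285, 1.6225, 0.27], 'qd': [-0.154, -0.3393, 0.3979, 0.927, -0.2567, 0.9021], 'joint_torque': [1.5082, -44.6014, -35.2817, 0.2097, 1.6552, -1.0749], 'tcp_pos': [0.3795, -0.4029, 0.2618], 'eef_rot': [-0.1706, 0.9802, 0.0419, 0.0919], 'ft_force': [-0.3732, 0.3516, 0.3696], 'moment': [-0.1634, 0.0665, -0.034], 'width': 0.0851}
```

The crop confirms it: the smallest plate is at about (220,222) in the crop and the beaker at (737,272), with its stoppers visible inside. Both are as described. I'll fit the arm's kinematics from the readings so I can check joint limits for the pour.

```bash
cat > kin.py <<'E'
import numpy as np
from scipy.spatial.transform import Rotation as R
from scipy.optimize import least_squares
D=[([-1.341,.1815,1.6075,0,1.354,-.206],[.243,-.521,.2445],[-.001,.976,.216,0]),
([-1.1776,0.3365,1.4365,-0.0131,1.6712,-0.041],[0.3123,-0.4558,0.2489],[-0.1473,0.9653,0.2133,-0.0328]),
([-1.1916,0.251,1.5363,0.285,1.6225,0.27],[0.3795,-0.4029,0.2618],[-0.1706,0.9802,0.0419,0.0919])]
def rots(q):
    z=lambda a:R.from_euler('z',a); y=lambda a:R.from_euler('y',a)
    A=z(q[0]);B=A*y(q[1]);C=B*y(q[2]);E=C*z(q[3])*y(q[4]);return A,B,C,E*z(q[5]+np.pi/2)
# offsets: base-frame lateral, h, L1(z of B), L2 (z of C), e (x of C), L3
def rowm(q):
    A,B,C,E=rots(q)
    return np.stack([A.apply([0,1,0]),[0,0,1.],B.apply([0,0,1]),C.apply([0,0,1]),E.apply([0,0,1])],1)
M=np.vstack([rowm(q) for q,_,_ in D]);b=np.concatenate([p for _,p,_ in D])
P=np.linalg.lstsq(M,b,rcond=None)[0]
def fk(q): return rowm(q)@P, rots(q)[3]
LO=np.array([-2.99,-.89,.3,-1.14,0,-3.12]);HI=np.array([2.99,2.07,2.58,4.28,2.63,3.12])
def ik(p,Rt,q0):
    def f(q):
        pp,rr=fk(q);return np.r_[(pp-p)*5,(Rt.inv()*rr).as_rotvec()]
    s=least_squares(f,np.clip(q0,LO+.01,HI-.01),bounds=(LO,HI));return s.x,np.abs(s.fun).max()
E
python3 - <<'E'
from kin import *
print(P,np.linalg.svd(M)[1],np.abs(M@P-b).max())
for q,p,w in D: print((fk(q)[1].inv()*R.from_quat([w[1],w[2],w[3],w[0]])).as_rotvec())
E
```

```text
[0.11780932 0.21796905 0.44633931 0.49409171 0.30529092] [2.97227963 1.75872655 1.73413552 0.24693758 0.06504261] 0.00031760708098260704
[0.00057584 0.00014479 0.00019453]
[ 7.38349982e-05  9.93142236e-05 -9.06851486e-05]
[ 4.20513797e-05 -9.05260681e-05 -5.51551625e-05]
```

```bash
cat > plan.py <<'E'
from kin import *
bk=np.array([.4557,-.284]);tr=np.array([.4424,-.0255]);lp=np.array([.5254,.2485])
def Rg(al,be,s):
    z=np.array([np.cos(be)*np.cos(al),np.cos(be)*np.sin(al),-np.sin(be)])
    y=s*np.array([-np.sin(al),np.cos(al),0]);return R.from_matrix(np.stack([np.cross(y,z),y,z],1))
def tcp(mid,Rt): return mid+Rt.apply([0,0,.005])
def margin(q): return min((q-LO).min(),(HI-q).min())
def cost(path): return sum(np.abs(a-b).max() for a,b in zip(path,path[1:]))
S0=[np.array(D[-1][0])]
E
cat > search.py <<'E'
from plan import *
res=[]
def many(p,Rt,q0):
    q,e=ik(p,Rt,q0);return q if e<.003 else None
for al in np.radians(np.arange(-180,180,30)):
  for be in np.radians([35,50]):
    for s in(1,-1):
      G=Rg(al,be,s);mid=np.r_[bk,.035];q=many(tcp(mid,G),G,D[-1][0])
      if q is None: continue
      q2=many(tcp(mid+[0,0,.12],G),G,q)
      if q2 is None or margin(q)<.03: continue
      for psi in np.radians([-60,-30,0,30,60]):
        for de in np.radians(np.arange(0,360,30)):
          ok=True;qq=q2;pth=[q,q2];gz=0
          for f in np.linspace(0,1,6):
            T=R.from_euler('z',psi)*R.from_rotvec(np.radians(120)*f*np.array([np.cos(de),np.sin(de),0]))*G
            u=(R.from_euler('z',psi)*R.from_rotvec(np.radians(120)*f*np.array([np.cos(de),np.sin(de),0]))).apply([0,0,1])
            m=np.r_[tr-.02*np.array(u[:2])/max(1e-9,np.hypot(*u[:2]))*(f>0),.15]
            qn=many(tcp(m,T),T,qq)
            if qn is None or margin(qn)<.04 or (f>0 and np.abs(qn-qq).max()>1.2): ok=False;break
            qq=qn;pth.append(qq)
          if not ok: continue
          zt=T.apply([0,0,1])
          if zt[2]>.25: continue
          for ph in np.radians(np.arange(-90,91,30)):
            H=R.from_euler('z',ph)*G
            qh=many(tcp(np.r_[lp,.145],H),H,pth[2])
            if qh is not None and margin(qh)>.04:
              c=cost(pth+pth[2:-1][::-1]+[qh])
              res.append((c,min(map(margin,pth)),np.degrees([al,be]).round(),s,np.degrees([psi,de,ph]).round(),zt.round(2),u.round(2)))
res.sort(key=lambda x:x[0]);print(len(res))
seen={}
for x in res:
    k=(tuple(x[2]),x[3]);seen[k]=seen.get(k,0)+1
    if seen[k]<=2 and len(seen)<12: print(x)
E
time python3 search.py
```

```text
1196
(np.float64(3.934848170837115), np.float64(0.19765932347396165), array([-120.,   50.]), 1, array([ 0., 30., 30.]), array([-0.89,  0.44,  0.1 ]), array([ 0.43, -0.75, -0.5 ]))
(np.float64(3.9372139598347404), np.float64(0.32314345806193456), array([120.,  50.]), -1, array([  0., 150.,   0.]), array([-0.89, -0.44,  0.1 ]), array([ 0.43,  0.75, -0.5 ]))
(np.float64(3.9577902884392295), np.float64(0.323143458061935), array([90., 50.]), -1, array([ 30., 120.,  30.]), array([-0.89, -0.44,  0.1 ]), array([ 0.43,  0.75, -0.5 ]))
(np.float64(3.973451102941114), np.float64(0.34976759800244395), array([-150.,   50.]), 1, array([ 0.,  0., 30.]), array([-0.56,  0.82,  0.1 ]), array([ 0.  , -0.87, -0.5 ]))
(np.float64(3.9749309025968396), np.float64(0.34976759800244395), array([-150.,   50.]), 1, array([0., 0., 0.]), array([-0.56,  0.82,  0.1 ]), array([ 0.  , -0.87, -0.5 ]))
(np.float64(3.97968475909109), np.float64(0.19765932347396165), array([-120.,   50.]), 1, array([ 0., 30., 60.]), array([-0.89,  0.44,  0.1 ]), array([ 0.43, -0.75, -0.5 ]))
(np.float64(4.0452271725344335), np.float64(0.
[... 1554 characters left out ...]
float64(0.3776386753668928), array([-150.,   35.]), 1, array([ 0.,  0., 30.]), array([-0.71,  0.7 , -0.07]), array([ 0.  , -0.87, -0.5 ]))
(np.float64(4.149906403503122), np.float64(0.12788444619974326), array([ 0., 50.]), -1, array([30., 30., 90.]), array([-0.44,  0.89,  0.1 ]), array([ 0.75, -0.43, -0.5 ]))
(np.float64(4.173244324738195), np.float64(0.35715532256217486), array([90., 35.]), -1, array([ 30., 120.,  30.]), array([-0.97, -0.25, -0.07]), array([ 0.43,  0.75, -0.5 ]))
(np.float64(4.183742489501604), np.float64(0.12788444619974326), array([ 0., 50.]), -1, array([30., 30., 60.]), array([-0.44,  0.89,  0.1 ]), array([ 0.75, -0.43, -0.5 ]))
real	1m12.411s
user	1m12.644s
sys	0m0.053s
```

```bash
cat >> plan.py <<'E'
OB=np.array([[.68,.15,.13],[.695,-.19,.08],[.735,0,.055]])
def clear(q):
    p,Rt=fk(q);z=Rt.apply([0,0,1]);C=rots(q)[2].apply([0,0,1]);w=p-P[4]*z
    t=np.linspace(0,1,8)[:,None];pts=np.vstack([p-z*(.06+(P[4]-.06)*t),w-C*.35*t])
    return min([np.maximum(np.hypot(*(pts[:,:2]-o[:2]).T)-(.03 if o[0]<.72 else .06)-.07,pts[:,2]-.07-o[2]).min() for o in OB]+[pts[8:,2].min()-.075])
E
sed -i 's/margin(qn)<.04/margin(qn)<.06 or clear(qn)<.02/; s/if zt\[2\]>.25: continue/if zt[2]>-.1: continue/; s/margin(qh)>.04:/margin(qh)>.06 and clear(qh)>.02:/; s/margin(q)<.03/margin(q)<.06 or clear(q)<.01/; s/radians(\[35,50\])/radians([35,45])/' search.py
time python3 search.py
```

```text
354
(np.float64(4.208667235238036), np.float64(0.2409101595975789), array([-120.,   45.]), 1, array([ 0.,  0., 30.]), array([-0.35,  0.92, -0.18]), array([ 0.  , -0.87, -0.5 ]))
(np.float64(4.2481669016638905), np.float64(0.5067365571132505), array([-150.,   45.]), 1, array([ 30., 330.,  60.]), array([-0.35,  0.92, -0.18]), array([-0.  , -0.87, -0.5 ]))
(np.float64(4.261985791272623), np.float64(0.2409101595975789), array([-120.,   45.]), 1, array([ 0.,  0., 60.]), array([-0.35,  0.92, -0.18]), array([ 0.  , -0.87, -0.5 ]))
(np.float64(4.2858059796058825), np.float64(0.11918359696266512), array([-120.,   35.]), 1, array([ 0.,  0., 30.]), array([-0.41,  0.85, -0.33]), array([ 0.  , -0.87, -0.5 ]))
(np.float64(4.301485457698461), np.float64(0.5067365571132505), array([-150.,   45.]), 1, array([ 30., 330.,  90.]), array([-0.35,  0.92, -0.18]), array([-0.  , -0.87, -0.5 ]))
(np.float64(4.344562309440765), np.float64(0.5204750848781795), array([60., 35.]), -1, array([ 30., 120.,  30.]), array([-0.78, -0.53, -0.33]), array([ 0.43,  0.75, -0.5 ]))
(np.float64(4.354849293086705), np.float64(
[... 1755 characters left out ...]
70481209828318), array([120.,  35.]), -1, array([  0., 180., -30.]), array([-0.41, -0.85, -0.33]), array([ 0.  ,  0.87, -0.5 ]))
(np.float64(4.547137923952199), np.float64(0.5745376347693432), array([-180.,   35.]), 1, array([ 30., 300.,  60.]), array([ 0.07,  0.94, -0.33]), array([-0.43, -0.75, -0.5 ]))
(np.float64(4.606610935790712), np.float64(0.12492593789648421), array([90., 45.]), -1, array([ 30., 150.,   0.]), array([-0.35, -0.92, -0.18]), array([-0.  ,  0.87, -0.5 ]))
(np.float64(4.607062084745367), np.float64(0.12492593789654105), array([120.,  45.]), -1, array([  0., 180., -30.]), array([-0.35, -0.92, -0.18]), array([ 0.  ,  0.87, -0.5 ]))
real	0m55.846s
user	0m56.095s
sys	0m0.100s
```

```bash
cat > go.py <<'E'
from h import *
from plan import *
np.set_printoptions(suppress=True,precision=4)
def now():
    o=r.get_obs();w=o["eef_rot"];return o,np.array(o["tcp_pos"]),R.from_quat([w[1],w[2],w[3],w[0]])
def show(mid,Rt,q0=None):
    o,p,c=now();t=tcp(np.array(mid),Rt);v=(c.inv()*Rt).as_rotvec()
    print("turn",v,np.linalg.norm(v),"| shift after turn cm",Rt.inv().apply(t-p)*100,"before turn",c.inv().apply(t-p)*100,"F",np.round(o["ft_force"],1),"w",o["width"])
    q,e=ik(t,Rt,o["joint_pos"] if q0 is None else q0);print("q",q,"err",e,"margin",margin(q),"clear",clear(q),"dq",np.abs(q-o["joint_pos"]).max())
    return q
G=Rg(np.pi/2,np.radians(35),-1)
E
python3 - <<'E'
from go import *
o,p,c=now();T=np.array(r.camera_info("wrist")["T"]);print("cam in tool",c.inv().apply(T[:3,3]-p),"look",c.inv().apply(-T[:3,2]))
m=np.r_[bk,.038]
show(m-.13*G.apply([0,0,1]),G)
# pour: psi scan with single-axis relative rotation
q0,_=ik(tcp(np.r_[bk,.16],G),G,o["joint_pos"])
for psi in(-30,0,15,30,45):
  for de in(120,135,150,165,180):
    d=np.radians(de);A=R.from_euler('z',psi,degrees=True)*R.from_rotvec(np.radians(125)*np.array([np.cos(d),np.sin(d),0]))
    v=(G.inv()*A*G).as_rotvec();q=q0;mg=9;cl=9;st=0;us=[]
    for f in np.linspace(0,1,11):
        T=G*R.from_rotvec(v*f);n,e=ik(tcp(np.r_[tr-[0,.02],.15],T),T,q)
        if e>.003: mg=-1;break
        if f>0: st=max(st,np.abs(n-q).max())
        mg=min(mg,margin(n));cl=min(cl,clear(n));q=n;us.append((T*G.inv()).apply([0,0,1])[2])
    if mg>.1 and cl>.02: print(psi,de,"v",v,np.linalg.norm(v),"mg",round(mg,2),"cl",round(cl,3),"step",round(st,2),"z",T.apply([0,0,1]),"u",(T*G.inv()).apply([0,0,1]),"q",q)
E
```

```text
cam in tool [ 0.0745 -0.0002 -0.1271] look [-0.2935  0.0004  0.9559]
turn [ 0.5666  0.3727 -1.3541] 1.5144744621835275 | shift after turn cm [-11.513    7.6197  10.0795] before turn [ 4.5898  4.2832 15.8995] F [-0.4  0.4  0.4] w 0.085133181244027
q [-1.1005  0.8502  1.1996  0.4137  1.9646 -1.1202] err 1.6653345369377348e-15 margin 0.665351182075735 clear 0.20980473246171588 dq 1.3901423191901363
-30 135 v [ 0.8489 -1.0986  1.7284] 2.2169768794867895 mg 0.31 cl 0.028 step 0.24 z [-0.9247  0.3519 -0.1455] u [ 0.7912  0.212  -0.5736] q [-0.3677  0.8737  1.3775 -0.0055  2.3152  0.941 ]
-30 150 v [ 0.6486 -1.5536  1.4424] 2.21697687948679 mg 0.42 cl 0.057 step 0.23 z [-0.9641 -0.0837 -0.2521] u [ 0.7094  0.4096 -0.5736] q [-0.1894  0.8223  1.3909 -0.3341  2.2074  0.859 ]
-30 165 v [ 0.3876 -1.9028  1.0697] 2.21697687948679 mg 0.53 cl 0.023 step 0.23 z [-0.8031 -0.5032 -0.3192] u [ 0.5792  0.5792 -0.5736] q [-0.0179  0.7211  1.521  -0.6079  2.0077  0.8538]
-30 180 v [ 0.0837 -2.1223  0.6356] 2.21697687948679 mg 0.28 cl 0.03 step 0.25 z [-0.4698 -0.8138 -0.342 ] u [ 0.4096  0.7094 -0.5736] 
[... 290 characters left out ...]
25 mg 0.25 cl 0.035 step 0.22 z [-0.4439 -0.8373 -0.3192] u [ 0.212   0.7912 -0.5736] q [ 0.1497  0.5835  1.7592 -0.8862  1.7532  0.7194]
15 120 v [ 1.1162 -1.3305  1.3351] 2.1905583398557837 mg 0.24 cl 0.026 step 0.21 z [-1.      0.0033 -0.0065] u [ 0.5792  0.5792 -0.5736] q [-0.2215  0.9502  1.3401 -0.3223  2.3892  0.5415]
15 165 v [ 0.2853 -2.1668  0.1485] 2.190558339855784 mg 0.11 cl 0.087 step 0.22 z [-0.212  -0.9237 -0.3192] u [ 0.      0.8192 -0.5736] q [ 0.2164  0.4932  1.9096 -1.0298  1.6079  0.6902]
30 150 v [ 0.5687 -2.1223  0.296 ] 2.21697687948679 mg 0.2 cl 0.033 step 0.19 z [-0.4096 -0.8767 -0.2521] u [-0.      0.8192 -0.5736] q [ 0.172   0.6072  1.7765 -0.9436  1.7696  0.5209]
```

>>> {"fn": "servo_tool", "kwargs": {
  "rows": [
    {"turn":[0.0515,0.034,-0.123],"jaw":1},
    {"turn":[0.0515,0.034,-0.123],"jaw":1},
    {"turn":[0.0515,0.034,-0.123],"jaw":1},
    {"turn":[0.0515,0.034,-0.123],"jaw":1},
    {"turn":[0.0515,0.034,-0.123],"jaw":1}
  ]
}}

```text
validation failed for argument at $.ro...
```

>>> {"fn": "servo_tool", "kwargs": {
  "rows": [
    {"turn":[0.0515,0.034,-0.123],"jaw":1},
    {"turn":[0.0515,0.034,-0.123],"jaw":1},
    {"turn":[0.0515,0.034,-0.123],"jaw":1},
    {"turn":[0.0515,0.034,-0.123],"jaw":1},
    {"jaw":1}
  ]
}}

```text
validation failed for argument at $.ro...
```

```bash
python3 - <<'E'
from go import *
show(np.r_[bk,.038]-.13*G.apply([0,0,1]),G); print(now()[0]["t"],now()[0]["qd"])
E
```

```text
turn [ 0.5666  0.3727 -1.3541] 1.5144744621835275 | shift after turn cm [-11.513    7.6197  10.0795] before turn [ 4.5898  4.2832 15.8995] F [-0.4  0.4  0.4] w 0.085133181244027
q [-1.1005  0.8502  1.1996  0.4137  1.9646 -1.1202] err 1.6653345369377348e-15 margin 0.665351182075735 clear 0.20980473246171588 dq 1.3901423191901363
1.4 [-0.154  -0.3393  0.3979  0.927  -0.2567  0.9021]
```

>>> {"fn": "servo_tool", "kwargs": {
  "rows": [
    {"delta_pos":[0,0,0],"turn":[0.05,0.03,-0.12],"jaw":1},
    {"delta_pos":[0,0,0],"turn":[0.05,0.03,-0.12],"jaw":1},
    {"delta_pos":[0,0,0],"turn":[0.05,0.03,-0.12],"jaw":1},
    {"delta_pos":[0,0,0],"turn":[0.05,0.03,-0.12],"jaw":1},
    {"delta_pos":[0,0,0],"turn":[0.05,0.03,-0.12],"jaw":1}
  ]
}}

```text
t: 1.9
tcp_pos: [0.3775, -0.4042, 0.262]
eef_rot: [-0.257, 0.885, 0.33, 0.203]
ft_force: [-0.3, 0.2, 0.1]
width: 0.085
```

>>> {"fn": "servo_tool", "kwargs": {
  "rows": [
    {"delta_pos":[0,0,0],"turn":[0.05,0.03,-0.12],"jaw":1},
    {"delta_pos":[0,0,0],"turn":[0.05,0.03,-0.12],"jaw":1},
    {"delta_pos":[0,0,0],"turn":[0.05,0.03,-0.12],"jaw":1},
    {"delta_pos":[0,0,0],"turn":[0.05,0.03,-0.12],"jaw":1},
    {"delta_pos":[0,0,0],"turn":[0,0,0],"jaw":1}
  ]
}}

```text
t: 2.4
tcp_pos: [0.3779, -0.404, 0.2604]
eef_rot: [-0.308, 0.739, 0.532, 0.276]
ft_force: [-0.3, 0.5, -0.5]
width: 0.085
```

```bash
python3 - <<'E'
from go import *
show(np.r_[bk,.038]-.13*G.apply([0,0,1]),G); print(now()[0]["t"],now()[0]["qd"])
E
```

```text
turn [ 0.0957  0.0967 -0.2815] 0.31267176702897664 | shift after turn cm [-11.3398   7.7791  10.0858] before turn [-7.8267  9.441  11.8508] F [-0.3  0.5 -0.5] w 0.08498396902771854
q [-1.1005  0.8502  1.1996  0.4137  1.9646 -1.1202] err 7.68130004047407e-11 margin 0.665351182181507 clear 0.20980473247070358 dq 0.2674468347857104
2.4 [-0.0064 -0.0376  0.0269  0.0073 -0.0426  0.1228]
```

>>> {"fn": "servo_tool", "kwargs": {
  "rows": [
    {"delta_pos":[0,0,0],"turn":[0.03,0.03,-0.094],"jaw":1},
    {"delta_pos":[0,0,0],"turn":[0.03,0.03,-0.094],"jaw":1},
    {"delta_pos":[0,0,0],"turn":[0.03,0.03,-0.094],"jaw":1},
    {"delta_pos":[0,0,0],"turn":[0,0,0],"jaw":1}
  ]
}}

```text
t: 2.8
tcp_pos: [0.3779, -0.4038, 0.2611]
eef_rot: [-0.322, 0.63, 0.627, 0.325]
ft_force: [0.0, 0.6, -0.2]
width: 0.0853
```

>>> {"fn": "servo_tool", "kwargs": {
  "rows": [
    {"delta_pos":[-2.8,1.95,2],"turn":[0,0,0],"jaw":1},
    {"delta_pos":[-2.8,1.95,2],"turn":[0,0,0],"jaw":1},
    {"delta_pos":[-2.8,1.95,2],"turn":[0,0,0],"jaw":1},
    {"delta_pos":[-2.9,1.95,2],"turn":[0,0,0],"jaw":1},
    {"delta_pos":[0,0,0],"turn":[0,0,0],"jaw":1}
  ]
}}

```text
t: 3.3
tcp_pos: [0.4564, -0.4017, 0.1179]
eef_rot: [-0.326, 0.631, 0.625, 0.325]
ft_force: [-1.5, 0.9, -0.9]
width: 0.0855
```

```bash
python3 - <<'E'
from go import *
p,d,W=cloud("wrist")
m=np.all([(W[...,k]>a)&(W[...,k]<b) for k,(a,b) in enumerate([(.40,.51),(-.34,-.23),(.060,.075)])],0);q=W[m]
f=least_squares(lambda c:np.hypot(q[:,0]-c[0],q[:,1]-c[1])-.0325,[.4557,-.284],loss="soft_l1",f_scale=.002);print("rim",m.sum(),f.x)
b=np.r_[f.x,.038]; print("at .13"); show(np.r_[bk,.038]-.13*G.apply([0,0,1]),G); print("to grasp"); show(b,G)
cv2.imwrite("pics/w1.png",p[...,::-1])
E
```

```text
rim 1032 [ 0.4557 -0.2863]
at .13
turn [ 0.004   0.0055 -0.0052] 0.008582116617750261 | shift after turn cm [ 0.0201 -0.0205  2.0171] before turn [ 0.0311 -0.0287  2.0169] F [-0.4 -0.7 -0.2] w 0.08545486400182419
q [-1.1005  0.8502  1.1996  0.4137  1.9646 -1.1202] err 2.8604896229467153e-13 margin 0.6653511820755094 clear 0.20980473246166859 dq 0.13697639176199683
to grasp
turn [ 0.004   0.0055 -0.0052] 0.008582116617750261 | shift after turn cm [-0.1144 -0.0223 14.825 ] before turn [-0.0328 -0.0809 14.8252] F [-0.4 -0.7 -0.2] w 0.08545486400182419
q [-1.0317  0.788   1.494   0.4399  1.7297 -1.166 ] err 4.554967514280861e-13 margin 0.9003495020695291 clear 0.13523979573608702 dq 0.4313772401925835
```

View pics/w1.png

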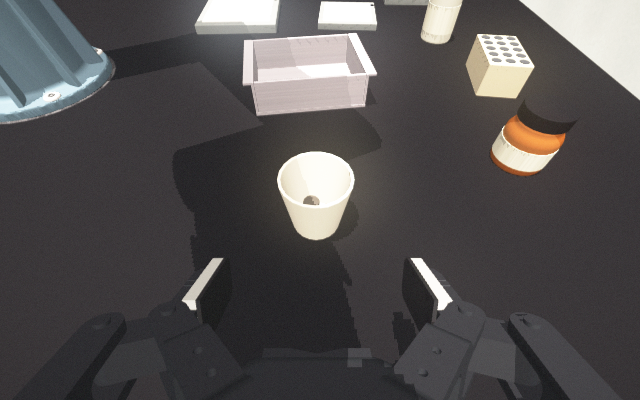

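Wrist view: the beaker at (316,195) is centred between the open pads with a stopper visible inside, and the way in is clear. I'll advance along the tool axis.

>>> {"fn": "servo_tool", "kwargs": {
  "rows": [
    {"delta_pos":[0,0,3.5],"turn":[0,0,0],"jaw":1},
    {"delta_pos":[0,0,3.5],"turn":[0,0,0],"jaw":1},
    {"delta_pos":[-0.05,-0.05,3],"turn":[0,0,0],"jaw":1},
    {"delta_pos":[0,0,2.5],"turn":[0,0,0],"jaw":1},
    {"delta_pos":[0,0,1.5],"turn":[0,0,0],"jaw":1}
  ]
}}

```text
t: 3.85
tcp_pos: [0.4563, -0.291, 0.0434]
eef_rot: [-0.321, 0.631, 0.627, 0.325]
ft_force: [-0.1, 0.6, 0.0]
width: 0.0855
```

>>> {"fn": "servo_tool", "kwargs": {
  "rows": [
    {"delta_pos":[0,0,0.6],"turn":[0,0,0],"jaw":1},
    {"delta_pos":[0,0,0.3],"turn":[0,0,0],"jaw":1},
    {"delta_pos":[0,0,0],"turn":[0,0,0],"jaw":1}
  ]
}}

```text
t: 4.15
tcp_pos: [0.4568, -0.2852, 0.0375]
eef_rot: [-0.321, 0.63, 0.628, 0.325]
ft_force: [0.2, 0.1, 0.2]
width: 0.0853
```

```bash
python3 - <<'E'
from go import *
show(np.r_[.4557,-.2855,.038],G);p,d=r.capture("wrist");cv2.imwrite("pics/w2.png",p[...,::-1])
E
```

```text
turn [0.007  0.0116 0.    ] 0.013514676549792654 | shift after turn cm [ 0.0196 -0.1112  0.446 ] before turn [ 0.0247 -0.1143  0.4449] F [0.2 0.1 0.2] w 0.08534533401646774
q [-1.0311  0.7869  1.496   0.4403  1.7286 -1.1659] err 6.519784712111233e-13 margin 0.9013909094932635 clear 0.13523979573595646 dq 0.13888605030265566
```

View pics/w2.png

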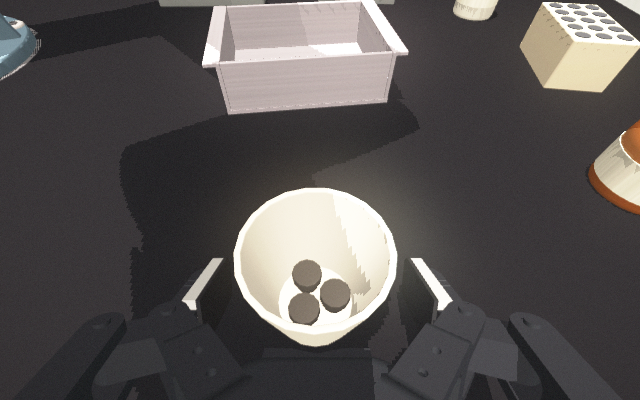

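The beaker sits centred between the pads, rim centre about (315,265), and all three stoppers are visible at (306,275), (335,295) and (304,308). I'll go in the last 4 mm and close.

>>> {"fn": "servo_tool", "kwargs": {
  "rows": [
    {"delta_pos":[0,-0.1,0.5],"turn":[0,0,0],"jaw":1},
    {"delta_pos":[0,0,0],"turn":[0,0,0],"jaw":0.5},
    {"delta_pos":[0,0,0],"turn":[0,0,0],"jaw":0.3},
    {"delta_pos":[0,0,0],"turn":[0,0,0],"jaw":0.3},
    {"delta_pos":[0,0,0],"turn":[0,0,0],"jaw":0.3}
  ],
  "grip_force": 40
}}

```text
t: 4.7
tcp_pos: [0.4556, -0.2802, 0.0341]
eef_rot: [-0.322, 0.63, 0.628, 0.325]
ft_force: [-1.2, -1.3, 4.4]
width: 0.0615
```

>>> {"fn": "servo_tool", "kwargs": {
  "rows": [
    {"delta_pos":[0,0,0],"turn":[0,0,0],"jaw":0.3},
    {"delta_pos":[0,0,0],"turn":[0,0,0],"jaw":0.3}
  ]
}}

```text
t: 4.9
tcp_pos: [0.4556, -0.2801, 0.0341]
eef_rot: [-0.322, 0.63, 0.628, 0.325]
ft_force: [-0.5, -1.3, 5.2]
width: 0.0617
```

>>> {"fn": "servo_tool", "kwargs": {
  "rows": [
    {"delta_pos":[0.8,0,-0.6],"turn":[0,0,0],"jaw":0.3},
    {"delta_pos":[1.6,0,-1.1],"turn":[0,0,0],"jaw":0.3},
    {"delta_pos":[2.5,0,-1.8],"turn":[0,0,0],"jaw":0.3},
    {"delta_pos":[2.5,0,-1.8],"turn":[0,0,0],"jaw":0.3},
    {"delta_pos":[2.3,0,-1.6],"turn":[0,0,0],"jaw":0.3}
  ]
}}

```text
t: 5.4
tcp_pos: [0.4552, -0.2796, 0.154]
eef_rot: [-0.321, 0.63, 0.628, 0.325]
ft_force: [0.7, 0.1, -2.0]
width: 0.0613
```

>>> {"fn": "servo_tool", "kwargs": {
  "rows": [
    {"delta_pos":[0.8,0,-0.6],"turn":[0,0,0],"jaw":0.3},
    {"delta_pos":[0,0,0],"turn":[0,0,0],"jaw":0.3}
  ]
}}

```text
t: 5.6
tcp_pos: [0.4556, -0.2805, 0.1638]
eef_rot: [-0.32, 0.63, 0.629, 0.325]
ft_force: [0.4, 0.0, -1.2]
width: 0.0614
```

```bash
python3 - <<'E'
from go import *
o,p,c=now();print(o["t"],p,o["ft_force"])
P3,d,W=cloud("wrist");cv2.imwrite("pics/w3.png",P3[...,::-1]);q=W[r.trace("wrist","beaker_mid")[0]["region"]];print("beaker vs tcp",np.nanmedian(q,0)-p,"top",np.nanpercentile(q,98,axis=0)-p,np.nanpercentile(q,2,axis=0)-p)
show(np.r_[tr-[0,.02],.16],G)
E
```

```text
5.6 [ 0.4556 -0.2805  0.1638] [ 0.3517  0.0375 -1.2082]
beaker vs tcp [0.001  0.0066 0.0131] top [0.03   0.0256 0.0313] [-0.0306 -0.0363 -0.0319]
turn [ 0.0055  0.0091 -0.001 ] 0.010679271995085041 | shift after turn cm [13.2886 -1.2446 19.7579] before turn [13.467  -1.3651 19.6287] F [-0.3 -0.2 -1.5] w 0.06113909252132283
q [-0.8068  0.303   1.9505  0.6057  1.668  -1.0012] err 6.245004513516506e-16 margin 0.6294821759319007 clear 0.15295166201669433 dq 0.5585821547180219
```

View pics/w3.png

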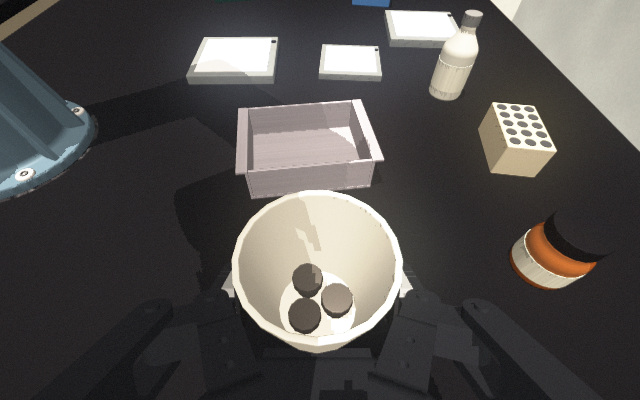

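Lifted cleanly, with the beaker in the pads and the three stoppers still inside at (307,279), (337,300) and (304,315). I'll carry it over the tray.

>>> {"fn": "servo_tool", "kwargs": {
  "rows": [
    {"delta_pos":[1.1,-0.1,1.6],"turn":[0,0,0],"jaw":0.3},
    {"delta_pos":[2.2,-0.2,3.2],"turn":[0,0,0],"jaw":0.3},
    {"delta_pos":[2.7,-0.25,3.9],"turn":[0,0,0],"jaw":0.3},
    {"delta_pos":[2.7,-0.25,3.9],"turn":[0,0,0],"jaw":0.3},
    {"delta_pos":[2.2,-0.2,3.2],"turn":[0,0,0],"jaw":0.3}
  ]
}}

```text
t: 6.2
tcp_pos: [0.4447, -0.0848, 0.1579]
eef_rot: [-0.324, 0.63, 0.627, 0.325]
ft_force: [0.5, 0.7, -1.0]
width: 0.0614
```

>>> {"fn": "servo_tool", "kwargs": {
  "rows": [
    {"delta_pos":[1.6,-0.15,2.4],"turn":[0,0,0],"jaw":0.3},
    {"delta_pos":[0.9,-0.1,1.5],"turn":[0,0,0],"jaw":0.3},
    {"delta_pos":[0,0,0],"turn":[0,0,0],"jaw":0.3}
  ]
}}

```text
t: 6.5
tcp_pos: [0.4427, -0.0393, 0.1562]
eef_rot: [-0.324, 0.629, 0.628, 0.325]
ft_force: [1.3, 0.3, -1.4]
width: 0.0613
```

```bash
python3 - <<'E'
from go import *
show(np.r_[tr-[0,.02],.15],G)
d=np.radians(165);A=R.from_rotvec(np.radians(125)*np.array([np.cos(d),np.sin(d),0]))
o,p,c=now();T=A*G;v=(c.inv()*T).as_rotvec();print("pour v",v,v/15,o["t"])
q=o["joint_pos"]
for f in np.linspace(0,1,16):
    t=c*R.from_rotvec(v*f);n,e=ik(p,t,q);dq=np.abs(n-q).max();q=n
    if round(f*15)%3==0: print(round(e,4),round(margin(n),2),round(clear(n),3),round(dq,3),n)
E
```

```text
turn [ 0.0027  0.0073 -0.0011] 0.007841332970703314 | shift after turn cm [-0.8633 -0.0257  0.343 ] before turn [-0.8608 -0.0257  0.3493] F [ 1.3  0.3 -1.4] w 0.061292211686874314
q [-0.8068  0.3184  1.9559  0.6047  1.6509 -1.0131] err 1.3180734281803549e-11 margin 0.6241415873365697 clear 0.15295166201259278 dq 0.09803370708943371
pour v [ 0.3255 -2.1011  0.4573] [ 0.0217 -0.1401  0.0305] 6.5
0.0 0.62 0.153 0.098 [-0.803   0.2972  1.9561  0.6067  1.6589 -0.9977]
0.0 0.63 0.148 0.112 [-0.6296  0.1379  1.9451  0.3745  1.4677 -0.691 ]
0.0 0.67 0.149 0.14 [-0.3848  0.0963  1.9095  0.0401  1.3539 -0.2947]
0.0 0.72 0.135 0.135 [-0.1326  0.1809  1.8567 -0.3333  1.3861  0.1259]
0.0 0.5 0.092 0.102 [ 0.0595  0.3581  1.797  -0.6443  1.5488  0.4669]
0.0 0.26 0.033 0.079 [ 0.1661  0.5812  1.7414 -0.8764  1.7752  0.7112]
```

>>> {"fn": "servo_tool", "kwargs": {
  "rows": [
    {"delta_pos":[-0.6,0,0.4],"turn":[0,0,0],"jaw":0.3},
    {"delta_pos":[-0.6,0,0.4],"turn":[0.011,-0.07,0.015],"jaw":0.3},
    {"delta_pos":[0,0,0],"turn":[0.022,-0.14,0.03],"jaw":0.3},
    {"delta_pos":[0,0,0],"turn":[0.022,-0.14,0.03],"jaw":0.3},
    {"delta_pos":[0,0,0],"turn":[0.022,-0.14,0.03],"jaw":0.3}
  ]
}}

```text
t: 7.0
tcp_pos: [0.4449, -0.0447, 0.1428]
eef_rot: [-0.197, 0.711, 0.665, 0.12]
ft_force: [0.5, 1.1, -1.2]
width: 0.0614
```

>>> {"fn": "servo_tool", "kwargs": {
  "rows": [
    {"delta_pos":[0,0,0],"turn":[0.022,-0.14,0.03],"jaw":0.3},
    {"delta_pos":[0,0,0],"turn":[0.022,-0.14,0.03],"jaw":0.3},
    {"delta_pos":[0,0,0],"turn":[0.022,-0.14,0.03],"jaw":0.3},
    {"delta_pos":[0,0,0],"turn":[0.022,-0.14,0.03],"jaw":0.3},
    {"delta_pos":[0,0,0],"turn":[0.022,-0.14,0.03],"jaw":0.3}
  ]
}}

```text
t: 7.5
tcp_pos: [0.4455, -0.0434, 0.1435]
eef_rot: [-0.004, 0.743, 0.644, -0.181]
ft_force: [-0.9, 0.8, -1.5]
width: 0.0615
```

>>> {"fn": "servo_tool", "kwargs": {
  "rows": [
    {"delta_pos":[0,0,0],"turn":[0.022,-0.14,0.03],"jaw":0.3},
    {"delta_pos":[0,0,0],"turn":[0.022,-0.14,0.03],"jaw":0.3},
    {"delta_pos":[0,0,0],"turn":[0.022,-0.14,0.03],"jaw":0.3},
    {"delta_pos":[0,0,0],"turn":[0.022,-0.14,0.03],"jaw":0.3},
    {"delta_pos":[0,0,0],"turn":[0.022,-0.14,0.03],"jaw":0.3}
  ]
}}

```text
t: 8.0
tcp_pos: [0.4453, -0.0424, 0.1425]
eef_rot: [0.19, 0.68, 0.54, -0.459]
ft_force: [-0.1, 0.4, -0.5]
width: 0.061
```

```bash
python3 - <<'E'
from go import *
o,p,c=now();print(o["t"],p,(c*G.inv()).apply([0,0,1]),o["ft_force"],o["joint_pos"],o["width"])
E
```

```text
8.0 [ 0.4453 -0.0424  0.1425] [ 0.2365  0.8909 -0.3878] [-0.1402  0.3563 -0.5283] [ 0.1194  0.5748  1.6592 -0.7769  1.6566  0.5962] 0.06104883041527878
```

Tipped about 113° so far. I'll go a little further, dwell, then look.

>>> {"fn": "servo_tool", "kwargs": {
  "rows": [
    {"delta_pos":[0,0,0],"turn":[0.022,-0.14,0.03],"jaw":0.3},
    {"delta_pos":[0,0,0],"turn":[0.01,-0.07,0.015],"jaw":0.3},
    {"delta_pos":[0,0,0],"turn":[0,0,0],"jaw":0.3},
    {"delta_pos":[0,0,0],"turn":[0,0,0],"jaw":0.3},
    {"delta_pos":[0,0,0],"turn":[0,0,0],"jaw":0.3}
  ]
}}

```text
t: 8.5
tcp_pos: [0.4445, -0.0427, 0.1431]
eef_rot: [0.243, 0.644, 0.496, -0.529]
ft_force: [-0.3, -0.4, -0.8]
width: 0.0617
```

>>> {"fn": "servo_tool", "kwargs": {
  "rows": [
    {"delta_pos":[0,0,0],"turn":[0,0,0],"jaw":0.3},
    {"delta_pos":[0,0,0],"turn":[0,0,0],"jaw":0.3},
    {"delta_pos":[0,0,0],"turn":[0,0,0],"jaw":0.3},
    {"delta_pos":[0,0,0],"turn":[0,0,0],"jaw":0.3},
    {"delta_pos":[0,0,0],"turn":[0,0,0],"jaw":0.3}
  ]
}}

```text
t: 9.0
tcp_pos: [0.4439, -0.0421, 0.1429]
eef_rot: [0.243, 0.643, 0.496, -0.53]
ft_force: [-0.1, 0.2, -0.6]
width: 0.0616
```

```bash
python3 - <<'E'
from go import *
o,p,c=now();print(o["t"],p,(c*G.inv()).apply([0,0,1]),o["ft_force"],o["joint_pos"],o["width"])
a=r.capture("side")[0];b=r.capture("wrist")[0]
s=cv2.resize(a[110:270,250:450],(500,400),interpolation=cv2.INTER_CUBIC);b=cv2.resize(b,(300,188))
im=np.zeros((400,800,3),np.uint8);im[:,:500]=s;im[:188,500:]=b;cv2.imwrite("pics/pour.png",im[...,::-1])
E
```

```text
9.0 [ 0.4439 -0.0421  0.1429] [ 0.2086  0.7926 -0.573 ] [-0.083   0.159  -0.5871] [ 0.1617  0.6973  1.61   -0.8848  1.7799  0.6945] 0.06156200054180876
```

View pics/pour.png

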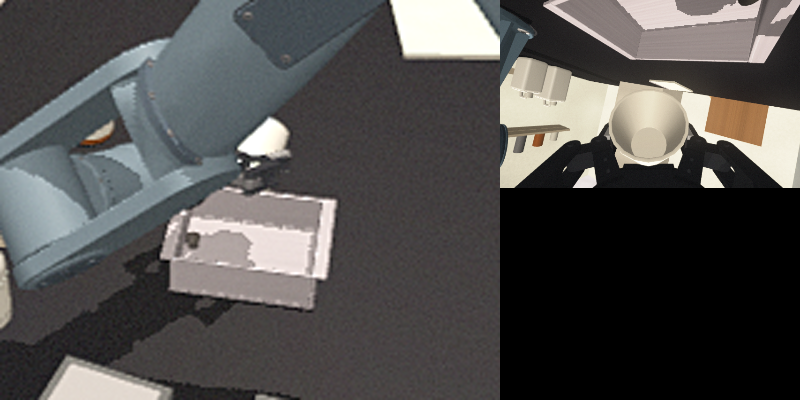

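The wrist inset shows the beaker empty, with its bare floor at about (650,143). The side crop shows at least one stopper in the tray at (192,240). Next: turn the beaker upright again.

>>> {"fn": "servo_tool", "kwargs": {
  "rows": [
    {"delta_pos":[0,0,0],"turn":[-0.01,0.07,-0.015],"jaw":0.3},
    {"delta_pos":[0,0,0],"turn":[-0.022,0.14,-0.03],"jaw":0.3},
    {"delta_pos":[0,0,0],"turn":[-0.022,0.14,-0.03],"jaw":0.3},
    {"delta_pos":[0,0,0],"turn":[-0.022,0.14,-0.03],"jaw":0.3},
    {"delta_pos":[0,0,0],"turn":[-0.022,0.14,-0.03],"jaw":0.3}
  ]
}}

```text
t: 9.6
tcp_pos: [0.4444, -0.0416, 0.1434]
eef_rot: [0.072, 0.729, 0.614, -0.293]
ft_force: [-0.7, -0.5, -1.3]
width: 0.0615
```

>>> {"fn": "servo_tool", "kwargs": {
  "rows": [
    {"delta_pos":[0,0,0],"turn":[-0.022,0.14,-0.03],"jaw":0.3},
    {"delta_pos":[0,0,0],"turn":[-0.022,0.14,-0.03],"jaw":0.3},
    {"delta_pos":[0,0,0],"turn":[-0.022,0.14,-0.03],"jaw":0.3},
    {"delta_pos":[0,0,0],"turn":[-0.022,0.14,-0.03],"jaw":0.3},
    {"delta_pos":[0,0,0],"turn":[-0.022,0.14,-0.03],"jaw":0.3}
  ]
}}

```text
t: 10.1
tcp_pos: [0.4444, -0.0422, 0.1439]
eef_rot: [-0.124, 0.733, 0.668, 0.004]
ft_force: [-0.9, 0.3, -1.2]
width: 0.0613
```

>>> {"fn": "servo_tool", "kwargs": {
  "rows": [
    {"delta_pos":[0,0,0],"turn":[-0.022,0.14,-0.03],"jaw":0.3},
    {"delta_pos":[0,0,0],"turn":[-0.022,0.14,-0.03],"jaw":0.3},
    {"delta_pos":[0,0,0],"turn":[-0.022,0.14,-0.03],"jaw":0.3},
    {"delta_pos":[0,0,0],"turn":[-0.022,0.14,-0.03],"jaw":0.3},
    {"delta_pos":[0,0,0],"turn":[-0.01,0.07,-0.015],"jaw":0.3}
  ]
}}

```text
t: 10.6
tcp_pos: [0.4434, -0.0432, 0.1424]
eef_rot: [-0.29, 0.656, 0.642, 0.27]
ft_force: [-0.3, 1.2, -0.7]
width: 0.0613
```

>>> {"fn": "servo_tool", "kwargs": {
  "rows": [
    {"delta_pos":[1.2,0,-0.8],"turn":[0,0,0],"jaw":0.3},
    {"delta_pos":[0,0,0],"turn":[0,0,0],"jaw":0.3},
    {"delta_pos":[0,0,0],"turn":[0,0,0],"jaw":0.3}
  ]
}}

```text
t: 10.9
tcp_pos: [0.4449, -0.0395, 0.158]
eef_rot: [-0.288, 0.656, 0.644, 0.268]
ft_force: [-0.6, 0.1, -0.8]
width: 0.0617
```

```bash
python3 - <<'E'
from go import *
o,p,c=now();print(o["t"],p,(c*G.inv()).apply([0,0,1]),o["ft_force"],o["width"])
show(np.r_[lp,.15],G)
E
```

```text
10.9 [ 0.4449 -0.0395  0.158 ] [0.0333 0.1523 0.9878] [-0.6217  0.1319 -0.7875] 0.06169014133096848
turn [-0.0171  0.153  -0.0287] 0.15660238652589722 | shift after turn cm [15.8645  8.0537 24.5454] before turn [19.6384  7.9387 21.6871] F [-0.6  0.1 -0.8] w 0.06169014133096848
q [-0.2214  0.3101  1.9672  0.9655  1.333  -0.702 ] err 8.988179645008643e-10 margin 0.6127906105813643 clear 0.054650762003908976 dq 0.5297667888230204
```

>>> {"fn": "servo_tool", "kwargs": {
  "rows": [
    {"delta_pos":[0,0,0],"turn":[-0.008,0.077,-0.014],"jaw":0.3},
    {"delta_pos":[0,0,0],"turn":[-0.008,0.076,-0.014],"jaw":0.3},
    {"delta_pos":[1.1,0.6,1.7],"turn":[0,0,0],"jaw":0.3},
    {"delta_pos":[2,1,3.1],"turn":[0,0,0],"jaw":0.3},
    {"delta_pos":[2,1,3.1],"turn":[0,0,0],"jaw":0.3}
  ]
}}

```text
t: 11.4
tcp_pos: [0.4711, 0.0555, 0.1541]
eef_rot: [-0.327, 0.628, 0.626, 0.326]
ft_force: [1.1, 0.5, -0.0]
width: 0.0614
```

>>> {"fn": "servo_tool", "kwargs": {
  "rows": [
    {"delta_pos":[2,1,3.1],"turn":[0,0,0],"jaw":0.3},
    {"delta_pos":[2,1,3.1],"turn":[0,0,0],"jaw":0.3},
    {"delta_pos":[2,1,3.1],"turn":[0,0,0],"jaw":0.3},
    {"delta_pos":[2,1,3.1],"turn":[0,0,0],"jaw":0.3},
    {"delta_pos":[1.8,0.9,2.6],"turn":[0,0,0],"jaw":0.3}
  ]
}}

```text
t: 11.9
tcp_pos: [0.5192, 0.2363, 0.1491]
eef_rot: [-0.328, 0.627, 0.627, 0.326]
ft_force: [0.1, -0.4, -1.2]
width: 0.0614
```

>>> {"fn": "servo_tool", "kwargs": {
  "rows": [
    {"delta_pos":[1,0.5,1.5],"turn":[0,0,0],"jaw":0.3},
    {"delta_pos":[0,0,0],"turn":[0,0,0],"jaw":0.3},
    {"delta_pos":[0,0,0],"turn":[0,0,0],"jaw":0.3}
  ]
}}

```text
t: 12.2
tcp_pos: [0.524, 0.2522, 0.1485]
eef_rot: [-0.328, 0.627, 0.627, 0.326]
ft_force: [0.1, 0.1, -0.1]
width: 0.0614
```

```bash
python3 - <<'E'
from go import *
o,p,c=now();print(o["t"],p,(c*G.inv()).apply([0,0,1]),o["ft_force"],o["width"])
for n in("side","top"):
    a,d,W=cloud(n);x=r.trace(n,"beaker_mid")
    for y in x[:2]:
        q=W[y["region"]];print(n,round(y["score"],2),y["centre"],np.nanpercentile(q,[2,50,98],axis=0).tolist())
        print("rim/bottom z")
    np.save(n+"2.npy",W);cv2.imwrite(f"pics/{n}2.png",a[...,::-1])
    for y in r.trace(n,"stopper0_mid"): print("stop",round(y["score"],2),y["centre"],np.nanmedian(W[y["region"]],0))
b=r.capture("wrist")[0]
im=np.zeros((600,800,3),np.uint8);s=cv2.imread("pics/side2.png")[...,::-1];t=cv2.imread("pics/top2.png")[...,::-1]
im[:300,:480]=cv2.resize(s,(480,300));im[300:,:480]=cv2.resize(t[170:290,290:400],(480,300)) if 0 else cv2.resize(t,(480,300))
im[:200,480:]=cv2.resize(b,(320,200));im[200:400,480:]=cv2.resize(s[180:240,305:401],(320,200),interpolation=cv2.INTER_CUBIC);im[400:,480:]=cv2.resize(t[180:270,290:434],(320,200),interpolation=cv2.INTER_CUBIC)
cv2.imwrite("pics/mont.png",im[...,::-1])
show(np.r_[lp,.148],G)
E
```

```text
12.2 [0.524  0.2522 0.1485] [ 0.0016 -0.0022  1.    ] [ 0.0872  0.101  -0.0853] 0.06142543301730968
side 0.75 [287.0, 231.2] [[0.49344753598675695, 0.21544180592800244, 0.1210077618864442], [0.525444357871663, 0.2433782479056319, 0.16089178801648552], [0.5547071983121385, 0.279557609529609, 0.18339628234807293]]
rim/bottom z
top 0.88 [224.8, 183.6] [[0.49660422130493276, 0.21374158168977714, 0.11511211448933394], [0.5343978273099776, 0.2532536071121881, 0.14509599590200872], [0.5565689260103914, 0.27609763858453984, 0.18140081374150233]]
rim/bottom z
top 0.73 [272.8, 135.4] [[0.662822066442936, 0.12163935609286824, 0.0011676462444110758], [0.6779395058882346, 0.14537013193560364, 0.08670089472264786], [0.7101874292170263, 0.17292122727929474, 0.1314108732684499]]
rim/bottom z
turn [ 0.0003 -0.0033 -0.0036] 0.004945046360227034 | shift after turn cm [-0.1298  0.0515  0.3284] before turn [-0.1307  0.0519  0.328 ] F [ 0.2 -0.2 -1. ] w 0.06164688678437121
q [-0.2214  0.3133  1.9682  0.9663  1.3306 -0.7056] err 8.99064156456575e-12 margin 0.6117751026643754 clear 0.054650761989386454 dq 0.10329787375747035
```

View pics/mont.png

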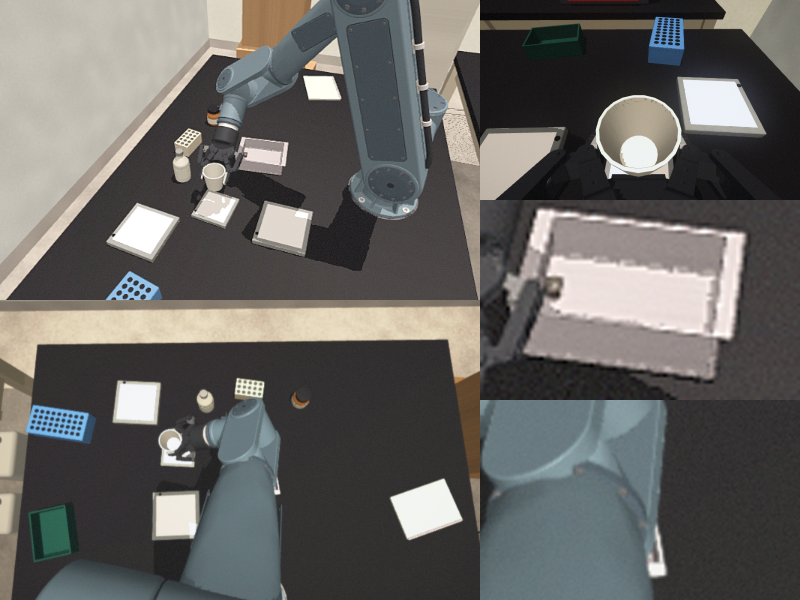

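The beaker is held upright and empty over the small plate. Only one stopper shows in the tray, at (553,287) in the montage; the near wall and the arm hide the rest. I'll swing 20 cm left so the top camera can see into the tray.

>>> {"fn": "servo_tool", "kwargs": {
  "rows": [
    {"delta_pos":[1.5,0,2],"turn":[0,0,0],"jaw":0.3},
    {"delta_pos":[2.5,0,3.6],"turn":[0,0,0],"jaw":0.3},
    {"delta_pos":[2.5,0,3.6],"turn":[0,0,0],"jaw":0.3},
    {"delta_pos":[2.5,0,3.6],"turn":[0,0,0],"jaw":0.3},
    {"delta_pos":[2.5,0,3.6],"turn":[0,0,0],"jaw":0.3}
  ]
}}

```text
t: 13.05
tcp_pos: [0.525, 0.4528, 0.1489]
eef_rot: [-0.328, 0.628, 0.625, 0.327]
ft_force: [1.3, -0.9, -0.8]
width: 0.0617
```

>>> {"fn": "servo_tool", "kwargs": {
  "rows": [
    {"delta_pos":[0,0,0],"turn":[0,0,0],"jaw":0.3},
    {"delta_pos":[0,0,0],"turn":[0,0,0],"jaw":0.3}
  ]
}}

```text
t: 13.25
tcp_pos: [0.524, 0.4523, 0.1485]
eef_rot: [-0.329, 0.627, 0.627, 0.326]
ft_force: [-0.4, -0.4, -0.7]
width: 0.0617
```

```bash
python3 - <<'E'
from go import *
a,d,W=cloud("top");s=r.capture("side")[0]
for n in("bottle_mid","jar_mid","rack_mid","stopper0_mid"):
    for y in r.trace("top",n): print(n,round(y["score"],2),y["centre"],np.nanmedian(W[y["region"]],0))
im=np.zeros((600,800,3),np.uint8);im[:400,:400]=cv2.resize(a[180:280,295:395],(400,400),interpolation=cv2.INTER_CUBIC);im[:400,400:]=cv2.resize(s[160:260,300:400],(400,400),interpolation=cv2.INTER_CUBIC);im[400:,:320]=cv2.resize(a,(320,200));im[400:,320:640]=cv2.resize(s,(320,200))
cv2.imwrite("pics/tray.png",im[...,::-1]);show(np.r_[lp,.148],G)
E
```

```text
bottle_mid 0.73 [272.7, 134.9] [0.6775 0.1454 0.0867]
jar_mid 0.76 [401.4, 133.2] [ 0.693  -0.1904  0.0721]
rack_mid 0.64 [334.1, 122.6] [ 0.7306 -0.0087  0.0493]
turn [ 0.0009 -0.0034 -0.0041] 0.005412800864516728 | shift after turn cm [-11.6534  -0.0229 -15.9935] before turn [-11.5995   0.0394 -16.0326] F [ 0.3 -0.6 -0. ] w 0.061109699245694635
q [-0.2214  0.3133  1.9682  0.9663  1.3306 -0.7056] err 1.1102230246251565e-15 margin 0.6117751026557421 clear 0.05465076199118546 dq 0.37417350041800607
```

View pics/tray.png

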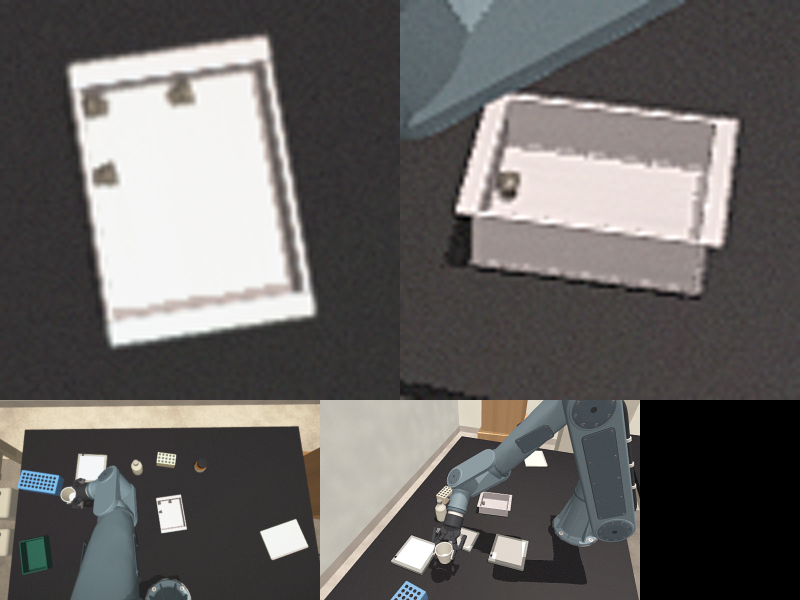

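All three stoppers are lying in the tray, at crop pixels (95,104), (180,92) and (105,175). The bottle, jar and rack have not moved. Now back over the plate.

>>> {"fn": "servo_tool", "kwargs": {
  "rows": [
    {"delta_pos":[-1.5,0,-2],"turn":[0,0,0],"jaw":0.3},
    {"delta_pos":[-2.5,0,-3.6],"turn":[0,0,0],"jaw":0.3},
    {"delta_pos":[-2.5,0,-3.6],"turn":[0,0,0],"jaw":0.3},
    {"delta_pos":[-2.5,0,-3.6],"turn":[0,0,0],"jaw":0.3},
    {"delta_pos":[-1.6,0.05,-2.3],"turn":[0,0,0],"jaw":0.3}
  ]
}}

```text
t: 14.05
tcp_pos: [0.5258, 0.2639, 0.1482]
eef_rot: [-0.327, 0.628, 0.625, 0.327]
ft_force: [0.6, 0.9, -1.2]
width: 0.0618
```

>>> {"fn": "servo_tool", "kwargs": {
  "rows": [
    {"delta_pos":[-0.9,0.05,-1.3],"turn":[0,0,0],"jaw":0.3},
    {"delta_pos":[0,0,0],"turn":[0,0,0],"jaw":0.3},
    {"delta_pos":[0,0,0],"turn":[0,0,0],"jaw":0.3},
    {"delta_pos":[0,0,0],"turn":[0,0,0],"jaw":0.3},
    {"delta_pos":[0,0,0],"turn":[0,0,0],"jaw":0.3}
  ]
}}

```text
t: 14.55
tcp_pos: [0.5251, 0.2526, 0.148]
eef_rot: [-0.329, 0.627, 0.626, 0.327]
ft_force: [-0.3, 0.8, -0.3]
width: 0.0614
```

```bash
python3 - <<'E'
from go import *
o,p,c=now();print(o["t"],p,(c*G.inv()).apply([0,0,1]),o["width"],np.abs(o["qd"]).max())
for n in("side","top"):
    a,d,W=cloud(n);q=W[r.trace(n,"beaker_mid")[0]["region"]]
    zt=np.nanpercentile(q[:,2],98);k=q[(q[:,2]>zt-.008)&(q[:,2]<.19)]
    A=np.c_[k[:,:2],np.ones(len(k))];pl=np.linalg.lstsq(A,k[:,2],rcond=None)[0]
    f=least_squares(lambda c:np.hypot(k[:,0]-c[0],k[:,1]-c[1])-.0325,[.525,.248],loss="soft_l1",f_scale=.002)
    print(n,"rim centre",f.x,"top z",zt,"min z",np.nanpercentile(q[:,2],2),"rim tilt",pl[:2])
E
```

```text
14.55 [0.5251 0.2526 0.148 ] [ 0.0031 -0.0036  1.    ] 0.061416114401266986 0.003269384931878885
side rim centre [0.5247 0.2484] top z 0.18277751774950046 min z 0.11879321514295714 rim tilt [-0.0074  0.008 ]
top rim centre [0.5246 0.2455] top z 0.18088443692334644 min z 0.11426996856178076 rim tilt [-0.0319  0.0069]
```

```bash
python3 -c "
from station import r
print(r.sign_off())"
```

```text
the job is handed in; nothing more can be done
None
```

The job is done and handed in at about 15 s of robot time. The gripper is still holding the empty beaker upright over the smallest light plate, and all three stoppers are in the steel tray.

I picked up the beaker from the side with a 40 N grip, tipped it to about 125° over the tray, then turned it upright and carried it to the plate.

What the last checks showed:
- **Stoppers:** the top camera showed all three lying in the tray. I had to swing the beaker about 20 cm to the left and back to get a clear view, because the arm was blocking it.
- **Beaker position:** the rim centre is within about 3 mm of the plate's middle, and the underside is about 10 cm above it.
- **Level:** the tool pose says the beaker is level to about 0.3°, assuming it did not slip in the grip. The rim fit from the side camera gave about 0.6° and the one from the top camera about 1.9°. The top one is less reliable because part of the rim is hidden.
- **Other items:** the bottle and jar read the same as at the start, and the rack within 2 mm.

One call early on was refused for a missing field; nothing moved.

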